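# Chock the slab roller and free the glaze jar

## Task

Somebody has propped the wooden slab roller on the sloping board with the red glaze jar. Without touching the roller with the gripper, push the yellow chock up the board against the roller until the chock alone holds it, just clear of the jar (by feel: a few millimetres, and never as much as a centimetre). Then take the jar away and stand it upright on the round cork mat, leaving the roller resting on the chock and the little cup undisturbed.

Things in the scene. Friction and masses are not known exactly. Their poses are not given: they have to be found in the camera images.
- board: fixed plywood board 250 x 360 mm that slopes 10 degrees; origin at the centre of its upper face; its x axis is level and runs across the slope, its y axis runs straight uphill along the face, its z axis is square to the face. The low end has a lip 10 mm high and 12 mm wide at y = -180 to -168 mm
- roller_center (a point): centre of the turned-wood slab roller, about 0.5 kg (weighted core): barrel 35 mm in diameter and 150 mm long, 234 mm long with its handles; lies across the slope, parallel to the board's x axis, in the upper half of the board, and rolls freely. Its own y axis is its long axis
- jar_center (a point): centre, half-way up, of the red glaze jar with a white lid, 57 mm in diameter and 78 mm tall, about 0.34 kg, standing square on the board just below the roller and touching it, near the far (+x of board) end of the barrel; its z axis is its own upright
- chock_center (a point): centre, half-way up, of the loose yellow chock (0.15 kg): 60 mm wide (its x), 62 mm long (its y), 30 mm high (its z). Rear half (-y) a block; front half a 42 degree ramp down to the toe 31 mm ahead (+y). It stands on the board downhill of the roller, beside the jar's column, up to about 0.2 rad askew. When the ramp meets the roller this point lies about 40 mm downhill of the roller's axis
- mat: fixed round cork mat, 110 mm in diameter, 4 mm thick, on the bench to the right of the board; origin at the centre of its underside
- cup_center (a point): centre, half-way up, of a small loose bisque cup, 59 x 79 mm, 58 mm tall, on the bench; to be left alone
- chock_rear (a point): centre of the chock's flat rear face (60 x 30 mm), the place to push. The chock slides on the board at about 1 to 2 N; when the ramp meets the roller the push rises by another 1 to 3 N and the roller is driven uphill with it. Let go, the chock stays put by friction and the roller rests on it
There are look-alikes about, which are no part of the job. What is shaped like the part that bears jar_center but orange or turquoise is not meant.

How it is judged (in metres and radians):
On the way, in this order (a step that is already met when the one before it is completed fails the run):
1. the chock alone holds the roller, clear of the jar, with the gripper off the chock and the jar still standing on the board (contact force between chock and roller above 0.1 N and contact force between roller and jar below 0.05 N and contact force between the fingers and chock below 0.05 N and distance of jar_center from where it was at the start of the episode below 0.015 m and linear speed of roller below 0.02 m/s), for 0.3 s.
2. the jar is lifted off the board while the roller rests on the chock (contact force between chock and roller above 0.1 N and distance of jar_center from where it was at the start of the episode above 0.08 m), for 0.1 s.
At the end, for the whole second after the job is handed in: The jar stands upright and still on the cork mat, its axis within 35 mm of the mat's centre; the roller rests against the chock on the board, at rest, still across the slope (within 0.15 rad) and within 12 mm of where it started; the cup is within 20 mm of its start (horizontal distance between jar_center and mat below 0.035 m and height (world z) of jar_center between 0.038 and 0.048 m and angle between jar_center's own z axis and vertical below 0.1 rad and linear speed of jar below 0.02 m/s and linear speed of each of roller, chock below 0.01 m/s and contact force between chock and roller above 0.1 N and contact force between roller and jar below 0.05 N and distance of roller_center from where it was at the start of the episode below 0.012 m and angle between the y axis of roller and the x axis of board, either way round below 0.15 rad and distance of cup_center from where it was at the start of the episode below 0.02 m); the robot touches nothing.
It fails at once if the roller is moved or rolls more than 12 mm from where it lay (distance of roller_center from where it was at the start of the episode above 0.012 m).
It fails at once if the gripper or the arm touches the roller (contact force between any of the fingers, the arm and roller above 0.5 N).
It fails at once if the cup is moved by more than 20 mm (distance of cup_center from where it was at the start of the episode above 0.02 m).
It also fails if it takes over 69 s, if anything falls off the work surface, if the arm or the gripper's body presses on something with over 40 N, if the wrist force passes 120 N, or if a joint passes its speed limit or range.

## Robot

A 6-joint arm with a two-finger parallel gripper is mounted at the origin on a cart in front of the work surface, level with it; the furniture and walls round the work are solid. World frame = base frame: x ahead of the robot, y to its left, z up, the work surface at z = 0. Lengths are in m, angles in degrees, forces in N, time in s.
With the tool pointing down it reaches from about 0.4 to 0.825 m from the base axis. Payload 7 kg.
Tool frame: the origin (TCP) lies on the centre line of the jaws, within the pads' length; the fingertips stand 14 mm ahead of it and the grasp point (between the pads) lies 5 mm behind it; z points along the fingers, y is the line along which they close (so a half turn about z gives the same grasp; the last joint's range is limited). The gripper opens to 88 mm and grips with 3 to 60 N. Pads are 19 mm wide; open, the fingers measure 130 mm over their backs; the gripper's body (78 mm by 193 mm) begins 47 mm behind the grasp point.
Start: joints at [-22.282, 20.546, 0.682, 0, -70.136, -16.507], TCP at [0.526, -0.423, 0.241] pointing down, gripper open.
Joint ranges: [-176.03, 176.03], [-82.01, 121.73], [-58.28, 71.71], [-173.87, 95.51], [-174.79, -0.11], [-173.66, 173.66]. Speed limits (degrees/s): [136.94, 136.94, 172.46, 180, 180, 180].

## Interface

Orientations are given as [roll, pitch, yaw] about the fixed x, y, z axes, in that order (R = Rz(yaw) Ry(pitch) Rx(roll)).
In Python, from plant import r gives the robot as it stands.
- The arm moves only by the tool send_rows, never from a script. Its argument "steps" is a list of rows, each an object with "dp": the shift along the tool's x, y, z in mm, a list of three; "roll": the turn about the tool's z in rad; "jaw": the opening in per cent of the stroke, from 0 (shut) to 100 (fully open). In form: [{"dp": [tx, ty, tz], "roll": roll, "jaw": jaw}, ...]. A call has 1 to 5 rows; each row is the pose to reach, as a shift and turn from the pose commanded when the call began, along the tool's axes at that moment; what a row does not reach only later rows make up. A row lasts 1/8 s, in which the tool goes at most 62.5 mm and 10.7 degrees, less where a joint would pass 70% of its speed; a pose out of reach is approached as far as the arm can. A call with a gripper value outside its range is refused whole. The fingers move at their own pace and stop on an object; "newtons" is the grip in N (left out, the last holds). Time passes only in rows, so rows that repeat a pose let the fingers close. It gives the time, the measured TCP pose, the force, the opening and the grip force at its end, in the units of the state.
- r.get_state(): the state, without advancing time (a new reading comes with each control period).
- r.capture(name): name is "scene" or "top"; returns a dict with "image" (400x640x3 uint8, blue, green, red), "K" (3x3 intrinsics, pixels), "rvec" (rotation vector, rad) and "tvec" (3), from world to camera coordinates, as OpenCV has them. Camera axes: x right, y down, z forward; pixel columns grow to the right and rows downward; lengths in m; the calibration is good to about 2 mm. A picture is of the moment at which its call begins. There is no depth.
- r.close_job(): hands the job in; it is judged then, once.
The state is a dict: "time_s": time; "joints": joint angles; "qd": joint speeds; "joint_torque": joint torques, N m; "tcp_pos": TCP position; "eef_rot": TCP orientation; "contact_force": force on the tool from outside, world axes, zero at the start; "moment": the same for the moment, N m; "gripper_width": finger opening in m; "gripper_force": force on a finger pad.
Only numpy, scipy, OpenCV 4.12 (cv2) and the standard library are available. Lean on these libraries where they do the work, as an engineer would, in place of code of your own. Each camera call takes 0.05 s, during which the arm holds its last target. There are 200 camera calls.

## Working session

There is one attempt and no reset: what is moved stays moved. The work goes in short steps, Python scripts to look and compute and a tool call to move; the robot and the scene stay as the last step left them, time stands still between calls to the robot, and variables do not carry over. Pictures are saved under pics/ and viewed, at most 10 in all, crops included, and the job is handed in when it is done.

Besides the shell and the picture viewer there is one more tool, called after "Call:" by a JSON object that holds its "method" and its "body", one argument or row to a line. send_rows: Moves the arm, as the interface text tells. Its arguments: {"type":"object","properties":{"steps":{"type":"array","items":{"type":"object","properties":{"dp":{"type":"array","items":{"type":"number"}},"roll":{"type":"number"},"jaw":{"type":"number"}}}},"newtons":{"type":"number"}},"required":["steps"]}

```bash
mkdir -p pics; ls
python3 - <<'E'
from plant import r
import cv2,numpy as np,pickle
d={}
for n in("scene","top"):
    c=r.capture(n);d[n]=c;cv2.imwrite(f"pics/{n}0.png",c["image"])
    R=cv2.Rodrigues(np.array(c["rvec"]))[0];print(n,(-R.T@np.array(c["tvec"]).ravel()).round(3),np.array(c["K"]).round(1).tolist())
pickle.dump(d,open("c0.pkl","wb"))
print(r.get_state())
E
```

```text
pics
scene [-0.141 -0.687  0.804] [[419.9, 0.0, 317.4], [0.0, 419.9, 195.5], [0.0, 0.0, 1.0]]
top [ 0.397 -0.077  1.101] [[379.7, 0.0, 318.4], [0.0, 379.7, 193.3], [0.0, 0.0, 1.0]]
{'time_s': 0.1, 'joints': array([-2.22837781e+01,  2.05871840e+01,  6.41564133e-01, -1.54687534e-02,
       -7.01347308e+01, -1.65075193e+01]), 'qd': array([ 0.04979027, -0.05926688,  0.13868962,  0.18822958,  0.06539624,
       -0.05164543]), 'joint_torque': array([-1.78373863e-03, -5.84162736e+01,  2.93753064e+01,  7.01552644e+00,
        1.01282282e-02, -6.60685032e-05]), 'tcp_pos': array([ 0.52580588, -0.4226552 ,  0.23974445]), 'eef_rot': array([ 1.79918829e+02, -8.88955884e-03, -1.28796558e+02]), 'contact_force': array([-0.15200248,  0.26971818,  0.07432709]), 'moment': array([ 0.03687865, -0.02939803,  0.00524095]), 'gripper_force': 0.0, 'gripper_width': 0.08787978163537362}
```

View pics/scene0.png

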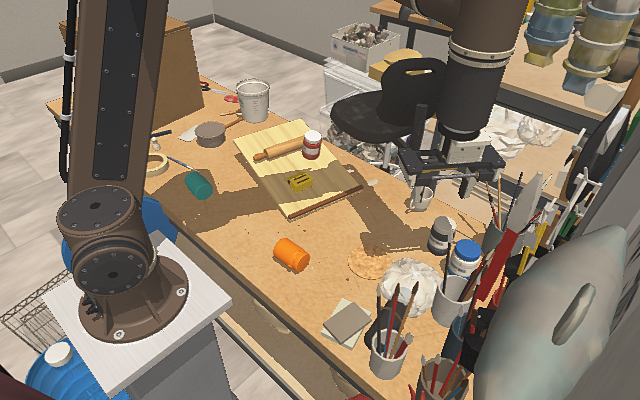

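View pics/top0.png

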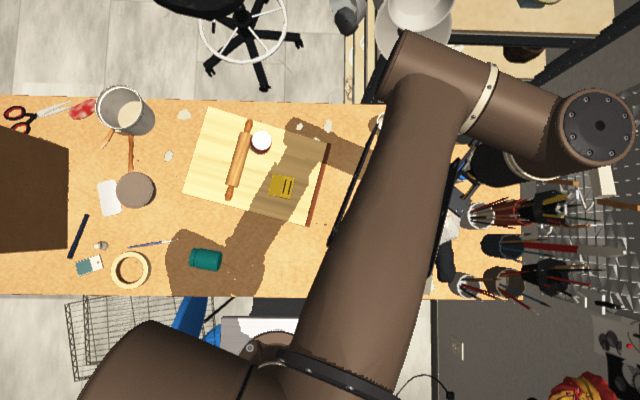

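Candidates for the jar: red with white lid, scene (312,145) and top (261,141); orange lying cylinder, scene (291,254); turquoise cylinder, scene (198,185) and top (205,259). The description picks the red one. The chock is yellow, at scene (299,181) and top (281,186). The mat is at scene (370,262) and the cup at about scene (423,198).

Run:
```python
import cv2,pickle
d=pickle.load(open("c0.pkl","rb"))
def crop(n,u,v,w,h,k,f): cv2.imwrite(f,cv2.resize(d[n]["image"][v:v+h,u:u+w],None,fx=k,fy=k,interpolation=cv2.INTER_CUBIC))
crop("top",175,97,160,135,5,"pics/t1.png")
crop("scene",225,110,160,115,5,"pics/s1.png")
crop("scene",330,170,120,120,5,"pics/s2.png")
```

```text
(no output)
```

View pics/t1.png

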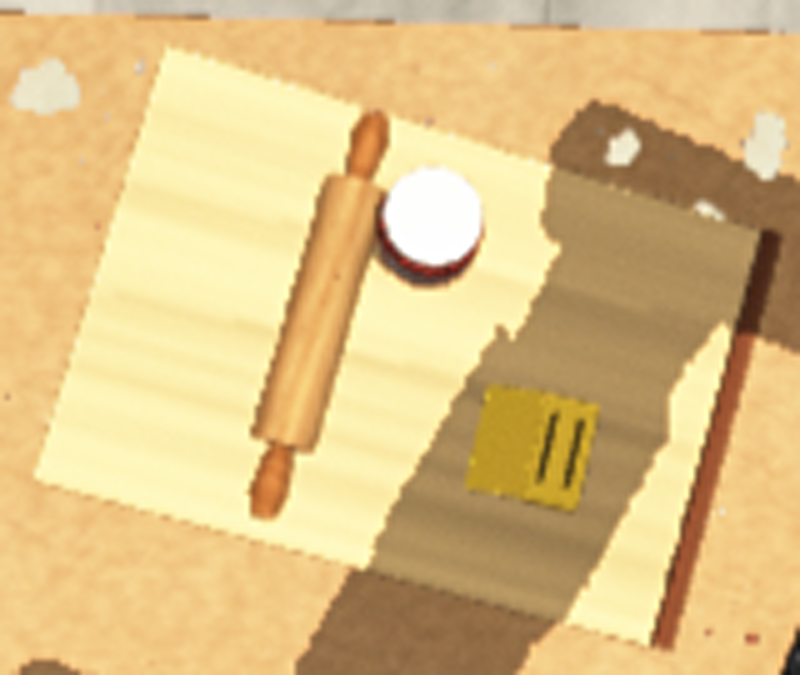

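View pics/s1.png

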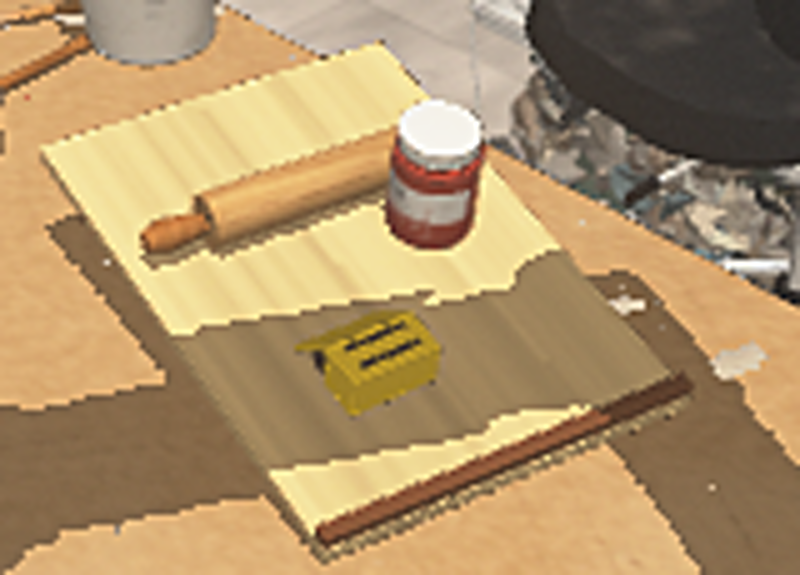

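View pics/s2.png

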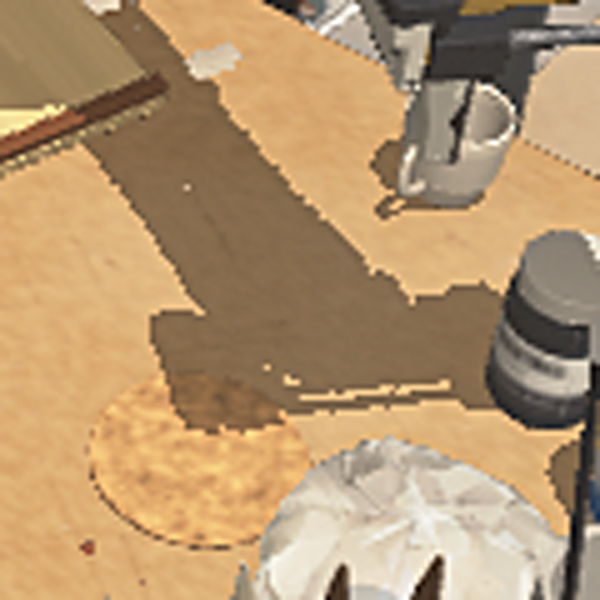

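```bash
cat > h.py <<'E'
import cv2,pickle,numpy as np
from scipy.optimize import least_squares
d=pickle.load(open("c0.pkl","rb"))
def proj(n,P):
    c=d[n];return cv2.projectPoints(np.atleast_2d(P).astype(float),c["rvec"],c["tvec"],c["K"],None)[0].reshape(-1,2)
def px(o,p): return np.array(o)+(np.array(p,float)+.5)/5-.5
T=lambda *p:px((175,97),p); S=lambda *p:px((225,110),p); S2=lambda *p:px((330,170),p)
def RB(yaw): return cv2.Rodrigues(np.array([0,0,yaw]))[0]@cv2.Rodrigues(np.array([np.radians(10),0,0]))[0]
def ray(n,uv,z):
    c=d[n];R=cv2.Rodrigues(np.array(c["rvec"]))[0];o=-R.T@np.ravel(c["tvec"])
    v=R.T@np.linalg.inv(c["K"])@np.array([*uv,1]);return o+v*(z-o[2])/v[2]
E
cat > fit.py <<'E'
from h import *
B=np.array([[.125,.18,0],[-.125,.18,0],[.125,-.18,.01],[-.125,-.18,.01]])
t=T([165,47],[35,480],[780,232],[668,650]);s=S([378,42],[42,150],[690,378],[318,532])
f=lambda q:np.r_[proj("top",B@RB(q[3]).T+q[:3])-t,proj("scene",B@RB(q[3]).T+q[:3])-s].ravel()
q=least_squares(f,[.4,.05,.04,-.25],loss="soft_l1").x;print("board",q.round(4),np.round(f(q).reshape(-1,2),1).tolist())
R=RB(q[3]);W=lambda P:np.atleast_2d(P)@R.T+q[:3]
def fit(name,views,x0):
    def g(x):return np.concatenate([(proj(n,W(m(x)))-o).ravel() for n,m,o in views])
    x=least_squares(g,x0).x;print(name,x.round(4),g(x).round(1));return x
ro=fit("roller",[("top",lambda x:[[x[0],x[1],.0175]],T([320,312]))],[0,0])
j=fit("jar",[("top",lambda x:[[x[0],x[1],.078]],T([433,217])),("scene",lambda x:[[x[0],x[1],.078]],S([441,130]))],[0,0])
def ch(x):
    c,s_=np.cos(x[2]),np.sin(x[2]);M=np.array([[.03,-.031,.03],[-.03,-.031,.03],[-.03,.031,0],[.03,.031,0]])
    return M@np.array([[c,s_,0],[-s_,c,0],[0,0,1]])+[x[0],x[1],0]
k=fit("chock",[("top",ch,T([598,405],[578,510],[468,490],[488,386]))],[0,0,0])
print("scene rear top, crop px",(5*(proj("scene",W(ch(k)))-[225,110])).round().tolist())
m=ray("scene",S2([200,459])[0],.004);cu=ray("scene",S2([450,145])[0],.029)
e=[ray("scene",S2([a,b])[0],.004) for a,b in((90,450),(312,462),(200,370),(205,548))]
print("mat",m,np.linalg.norm(e[0]-e[1]),np.linalg.norm(e[2]-e[3]),"cup",cu)
print("roller W",W([*ro,.0175]),"jar base/mid",W([*j,0]),W([*j,.039]),"gap jar-roller",ro[1]-j[1])
print("chock rear W",W([k[0]+.031*np.sin(k[2]),k[1]-.031*np.cos(k[2]),.015]),"yaw",q[3],"R",R.round(4).tolist())
pickle.dump((q,ro,j,k,m),open("fit.pkl","wb"))
E
python3 fit.py
```

```text
board [ 0.572   0.064   0.0412 -0.2415] [[-0.7, -0.2], [-1.2, 0.2], [-0.3, 0.4], [-0.1, 0.3], [0.6, -0.5], [-0.3, -0.7], [1.1, 1.1], [1.6, 1.6]]
roller [0.005 0.057] [-0.  0.]
jar [0.0611 0.0124] [-0.1  0.3  0.3 -0.2]
chock [-0.0346 -0.0751  0.0688] [ 0.5 -0.1  0.3  0.  -0.5  0.  -0.3  0.1]
scene rear top, crop px [[445.0, 345.0], [359.0, 385.0], [296.0, 351.0], [380.0, 313.0]]
mat [ 0.44785506 -0.3220191   0.004     ] 0.10962990374016397 0.11454304479489288 cup [ 0.70863027 -0.29327305  0.029     ]
roller W [[0.58956286 0.11432726 0.06829764]] jar base/mid [[0.63416672 0.06121165 0.04331477]] [[0.63254702 0.05463591 0.08172228]] gap jar-roller 0.04462315544561635
chock rear W [[ 0.51484847 -0.03215379  0.03752928]] yaw -0.24150704202306233 R [[0.971, 0.2355, -0.0415], [-0.2392, 0.9562, -0.1686], [0.0, 0.1736, 0.9848]]
```

```bash
cat > go.py <<'E'
# shift from the present pose; W() = board->world.  to(board_xy, world z, board-relative yaw deg) prints dp/roll
from h import *
from plant import r
from scipy.spatial.transform import Rotation as Ro
q,ro,j,k,m=pickle.load(open("fit.pkl","rb"));R=RB(q[3]);W=lambda P:(R@np.array(P,float)+q[:3])
st=r.get_state();p=np.array(st["tcp_pos"]);RT=Ro.from_euler("xyz",st["eef_rot"],degrees=True).as_matrix();yaw=st["eef_rot"][2]
print("t",round(st["time_s"],2),"tcp",p.round(4),"board",(R.T@(p-q[:3])*1e3).round(1),"yaw",round(yaw,1),"F",st["contact_force"].round(2))
def to(w,ya):
    print(np.round(w,4),"dp",(RT.T@(np.array(w)-p)*1e3).round(1),"roll",round(-np.radians((ya-yaw+180)%360-180),3))
E
python3 - <<'E'
from go import *
b=np.degrees(q[3])
c=W([-.0339,-.0851,0]);print(c)
xy=W([-.0339,-.0851,.015])[:2]
to([*xy,.13],b-90+3.94); to([*xy,c[2]+.019],b-90+3.94)
E
```

```text
t 0.1 tcp [ 0.5258 -0.4227  0.2397] board [  71.6 -441.7  279.5] yaw -128.8 F [-0.15  0.27  0.07]
[ 0.51901366 -0.00928486  0.02638891]
[ 0.5184 -0.0118  0.13  ] dp [-315.6  263.   110.1] roll -0.504
[ 0.5184 -0.0118  0.0454] dp [-315.6  262.9  194.7] roll -0.504
```

Call:
{"method": "send_rows", "body": {
  "steps": [
    {"dp": [-60, 50, 0], "roll": -0.12, "jaw": 100},
    {"dp": [-110, 92, 10], "roll": -0.25, "jaw": 100},
    {"dp": [-160, 133, 20], "roll": -0.38, "jaw": 100},
    {"dp": [-205, 171, 40], "roll": -0.504, "jaw": 100},
    {"dp": [-250, 208, 60], "roll": -0.504, "jaw": 100}
  ]
}}

```text
time_s: 0.72
tcp_pos: [0.5205, -0.1153, 0.1866]
eef_rot: [-180.0, 0.0, -99.8]
contact_force: [1.7, -0.1, 0.9]
gripper_width: 0.0877
gripper_force: 0.0
```

Run:
```python
from go import *
b=np.degrees(q[3])
c=W([-.0339,-.0851,0]);xy=W([-.0339,-.0851,.015])[:2]
to([*xy,.11],b-90+3.94); to([*xy,c[2]+.019],b-90+3.94)
```

```text
t 0.72 tcp [ 0.5205 -0.1153  0.1866] board [  -7.1 -158.3  175.6] yaw -99.8 F [ 1.66 -0.1   0.93]
[ 0.5184 -0.0118  0.11  ] dp [-101.6   19.8   76.6] roll 0.001
[ 0.5184 -0.0118  0.0454] dp [-101.5   19.8  141.3] roll 0.001
```

Call:
{"method": "send_rows", "body": {
  "steps": [
    {"dp": [-42, 8, 35], "roll": 0, "jaw": 100},
    {"dp": [-84, 16, 70], "roll": 0, "jaw": 100},
    {"dp": [-84, 16, 70], "roll": 0, "jaw": 100},
    {"dp": [-84, 16, 70], "roll": 0, "jaw": 100}
  ]
}}

```text
time_s: 1.23
tcp_pos: [0.5197, -0.0315, 0.117]
eef_rot: [180.0, -0.0, -99.9]
contact_force: [0.2, -0.6, -0.2]
gripper_width: 0.0877
gripper_force: 0.0
```

Run:
```python
from go import *
b=np.degrees(q[3])
c=W([-.0339,-.0851,0]);xy=W([-.0339,-.0851,.015])[:2]
to([*xy,c[2]+.019],b-90+3.94)
im=r.capture("top")["image"];cv2.imwrite("pics/t2.png",cv2.resize(im[97:232,175:335],None,fx=4,fy=4))
im=r.capture("scene")["image"];cv2.imwrite("pics/t3.png",cv2.resize(im[100:225,225:385],None,fx=5,fy=5))
```

```text
t 1.23 tcp [ 0.5197 -0.0315  0.117 ] board [-27.9 -90.5  93. ] yaw -99.9 F [ 0.2  -0.63 -0.19]
[ 0.5184 -0.0118  0.0454] dp [-19.2   4.7  71.6] roll 0.001
```

View pics/t3.png

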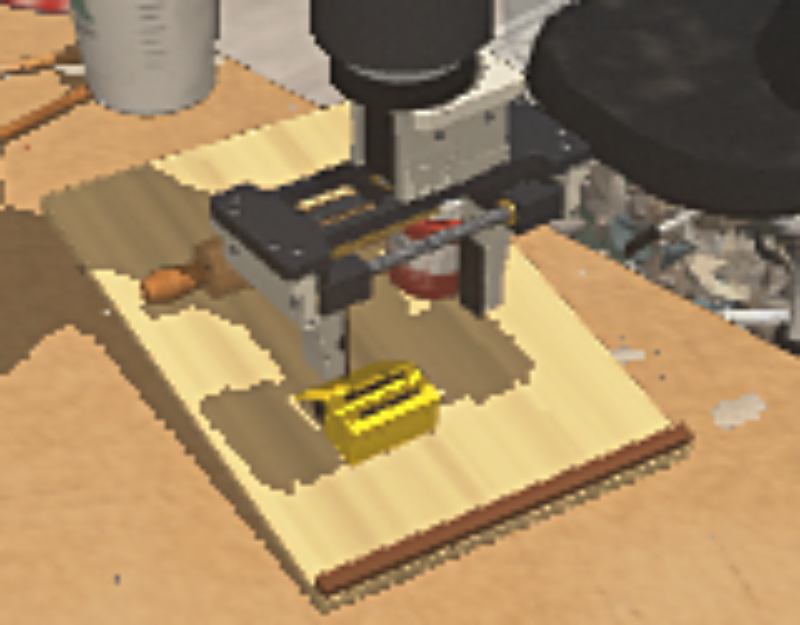

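The open gripper stands above the chock at about (385,405), and the jar and roller are untouched. Lowering now.

Call:
{"method": "send_rows", "body": {
  "steps": [
    {"dp": [-19, 4.7, 20], "roll": 0, "jaw": 100},
    {"dp": [-19, 4.7, 45], "roll": 0, "jaw": 100},
    {"dp": [-19, 4.7, 62], "roll": 0, "jaw": 100},
    {"dp": [-19, 4.7, 71], "roll": 0, "jaw": 100},
    {"dp": [-19, 4.7, 71], "roll": 0, "jaw": 100}
  ]
}}

```text
time_s: 1.95
tcp_pos: [0.5184, -0.0127, 0.0461]
eef_rot: [-180.0, -0.0, -100.0]
contact_force: [0.1, 0.1, 1.3]
gripper_width: 0.0878
gripper_force: 0.0
```

Call:
{"method": "send_rows", "body": {
  "newtons": 6,
  "steps": [
    {"dp": [0, 0, 0], "roll": 0, "jaw": 60},
    {"dp": [0, 0, 0], "roll": 0, "jaw": 60},
    {"dp": [0, 0, 0], "roll": 0, "jaw": 60},
    {"dp": [0, 0, 0], "roll": 0, "jaw": 60},
    {"dp": [0, 0, 0], "roll": 0, "jaw": 60}
  ]
}}

```text
time_s: 2.58
tcp_pos: [0.5181, -0.0121, 0.0462]
eef_rot: [180.0, -0.0, -99.9]
contact_force: [-2.8, 1.0, 5.0]
gripper_width: 0.0598
gripper_force: 6.0
```

Run:
```python
from go import *
```

```text
t 2.58 tcp [ 0.5181 -0.0121  0.0462] board [-34.1 -84.6  20. ] yaw -99.9 F [-2.83  1.04  5.04]
```

Call:
{"method": "send_rows", "body": {
  "newtons": 12,
  "steps": [
    {"dp": [0, 0, 0], "roll": 0, "jaw": 55},
    {"dp": [0, 0, -5], "roll": 0, "jaw": 55},
    {"dp": [1, -10, -5], "roll": 0.03, "jaw": 55},
    {"dp": [2, -20, -5], "roll": 0.069, "jaw": 55},
    {"dp": [2, -29, -5], "roll": 0.069, "jaw": 55}
  ]
}}

```text
time_s: 3.2
tcp_pos: [0.5473, -0.0193, 0.0507]
eef_rot: [180.0, -0.0, -103.9]
contact_force: [-0.7, -0.2, -1.3]
gripper_width: 0.0597
gripper_force: 11.9
```

Call:
{"method": "send_rows", "body": {
  "steps": [
    {"dp": [0, 0, 0], "roll": 0, "jaw": 55},
    {"dp": [0, 0, 2], "roll": 0, "jaw": 55},
    {"dp": [0, 0, 4.5], "roll": 0, "jaw": 55},
    {"dp": [0, 0, 4.5], "roll": 0, "jaw": 55}
  ]
}}

```text
time_s: 3.7
tcp_pos: [0.5462, -0.019, 0.0464]
eef_rot: [180.0, -0.0, -103.9]
contact_force: [-0.1, 0.3, -1.5]
gripper_width: 0.0603
gripper_force: 11.9
```

Run:
```python
from go import *
```

```text
t 3.7 tcp [ 0.5462 -0.019   0.0464] board [ -5.2 -84.5  20.2] yaw -103.9 F [-0.15  0.26 -1.47]
```

Call:
{"method": "send_rows", "body": {
  "steps": [
    {"dp": [0, 0, 0.8], "roll": 0, "jaw": 55},
    {"dp": [0, 0, 0.8], "roll": 0, "jaw": 80},
    {"dp": [0, 0, 0.8], "roll": 0, "jaw": 90},
    {"dp": [0, 0, 0.8], "roll": 0, "jaw": 90}
  ]
}}

```text
time_s: 4.2
tcp_pos: [0.5464, -0.0191, 0.0456]
eef_rot: [-180.0, -0.0, -103.9]
contact_force: [-0.1, -0.0, 0.5]
gripper_width: 0.0782
gripper_force: 0.0
```

Call:
{"method": "send_rows", "body": {
  "steps": [
    {"dp": [0, 0, -15], "roll": 0, "jaw": 90},
    {"dp": [0, 0, -50], "roll": 0, "jaw": 90},
    {"dp": [25, 0, -85], "roll": 0, "jaw": 90},
    {"dp": [60, 0, -85], "roll": -0.18, "jaw": 60},
    {"dp": [75, 0, -85], "roll": -0.36, "jaw": 0}
  ]
}}

```text
time_s: 4.82
tcp_pos: [0.5283, -0.093, 0.1324]
eef_rot: [-179.9, 0.0, -82.9]
contact_force: [0.3, 0.2, -0.1]
gripper_width: 0.0646
gripper_force: 0.0
```

Call:
{"method": "send_rows", "body": {
  "steps": [
    {"dp": [0, 0, 0], "roll": -0.18, "jaw": 0},
    {"dp": [0, 0, 0], "roll": -0.36, "jaw": 0},
    {"dp": [0, 0, 0], "roll": -0.54, "jaw": 0},
    {"dp": [0, 0, 0], "roll": -0.72, "jaw": 0},
    {"dp": [0, 0, 0], "roll": -0.9, "jaw": 0}
  ]
}}

```text
time_s: 5.45
tcp_pos: [0.5286, -0.0919, 0.1318]
eef_rot: [-180.0, -0.0, -31.3]
contact_force: [0.3, -0.5, -0.9]
gripper_width: 0.0144
gripper_force: 0.0
```

Run:
```python
from go import *
c=r.capture("top");d2={"top":c};s=r.capture("scene");d2["scene"]=s
pickle.dump(d2,open("c1.pkl","wb"))
a=cv2.resize(c["image"][97:232,175:335],None,fx=5,fy=5,interpolation=cv2.INTER_CUBIC)
cv2.imwrite("pics/t4.png",a)
b=np.degrees(q[3]); z=W([-.005,-.14,0])[2]
to([*W([-.005,-.14,.015])[:2],z+.022],b)
```

```text
t 5.45 tcp [ 0.5286 -0.0919  0.1318] board [  -4.8 -143.6  117.3] yaw -31.3 F [ 0.34 -0.48 -0.86]
[ 0.5335 -0.0712  0.0389] dp [ -6.7 -20.2  92.9] roll -0.305
```

View pics/t4.png

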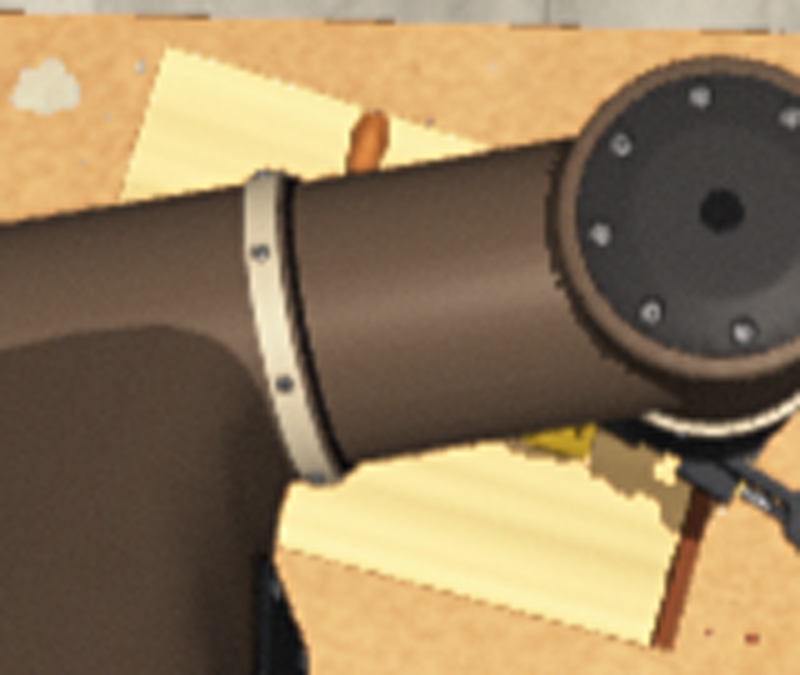

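Call:
{"method": "send_rows", "body": {
  "steps": [
    {"dp": [-7, -20, 30], "roll": -0.18, "jaw": 0},
    {"dp": [-7, -20, 60], "roll": -0.305, "jaw": 0},
    {"dp": [-7, -20, 85], "roll": -0.305, "jaw": 0},
    {"dp": [-7, -20, 92], "roll": -0.305, "jaw": 0},
    {"dp": [-7, -20, 92], "roll": -0.305, "jaw": 0}
  ]
}}

```text
time_s: 6.18
tcp_pos: [0.5332, -0.0712, 0.039]
eef_rot: [180.0, 0.0, -14.3]
contact_force: [-0.4, 0.3, -0.0]
gripper_width: 0.0006
gripper_force: 0.0
```

Run:
```python
from go import *
im=r.capture("scene")["image"];cv2.imwrite("pics/t5.png",cv2.resize(im[100:225,225:385],None,fx=5,fy=5,interpolation=cv2.INTER_CUBIC))
```

```text
t 6.17 tcp [ 0.5332 -0.0712  0.039 ] board [  -5.3 -138.8   22.3] yaw -14.3 F [-0.41  0.32 -0.04]
```

View pics/t5.png

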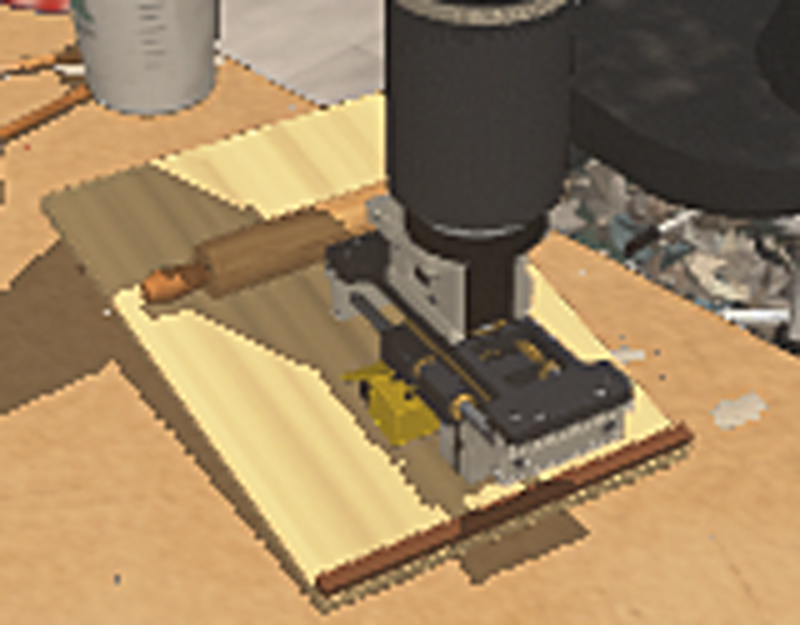

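Call:
{"method": "send_rows", "body": {
  "steps": [
    {"dp": [0, -8, -1.4], "roll": -0.008, "jaw": 0},
    {"dp": [0, -16, -2.8], "roll": -0.008, "jaw": 0},
    {"dp": [0, -24, -4.2], "roll": -0.008, "jaw": 0},
    {"dp": [0, -32, -5.6], "roll": -0.008, "jaw": 0},
    {"dp": [0, -40, -7], "roll": -0.008, "jaw": 0}
  ]
}}

```text
time_s: 6.85
tcp_pos: [0.5428, -0.0324, 0.0463]
eef_rot: [180.0, -0.0, -13.7]
contact_force: [-1.5, -6.0, 6.0]
gripper_width: 0.0004
gripper_force: 3.7
```

Call:
{"method": "send_rows", "body": {
  "steps": [
    {"dp": [0, -8, -1.4], "roll": 0, "jaw": 0},
    {"dp": [0, -16, -2.8], "roll": 0, "jaw": 0},
    {"dp": [0, -24, -4.2], "roll": 0, "jaw": 0},
    {"dp": [0, -31, -5.5], "roll": 0, "jaw": 0},
    {"dp": [0, -31, -5.5], "roll": 0, "jaw": 0}
  ]
}}

```text
time_s: 7.48
tcp_pos: [0.5504, -0.0018, 0.0517]
eef_rot: [180.0, -0.0, -13.7]
contact_force: [-0.3, -2.1, 2.7]
gripper_width: 0.0008
gripper_force: 1.5
```

Run:
```python
from go import *
print("uphill push",-(R.T@st["contact_force"]).round(2))
im=r.capture("scene")["image"];cv2.imwrite("pics/t6.png",cv2.resize(im[100:225,225:385],None,fx=5,fy=5,interpolation=cv2.INTER_CUBIC))
```

```text
t 7.47 tcp [ 0.5504 -0.0018  0.0517] board [ -5.2 -66.2  22.3] yaw -13.7 F [-0.33 -2.14  2.68]
uphill push [-0.19  1.65 -3.02]
```

View pics/t6.png

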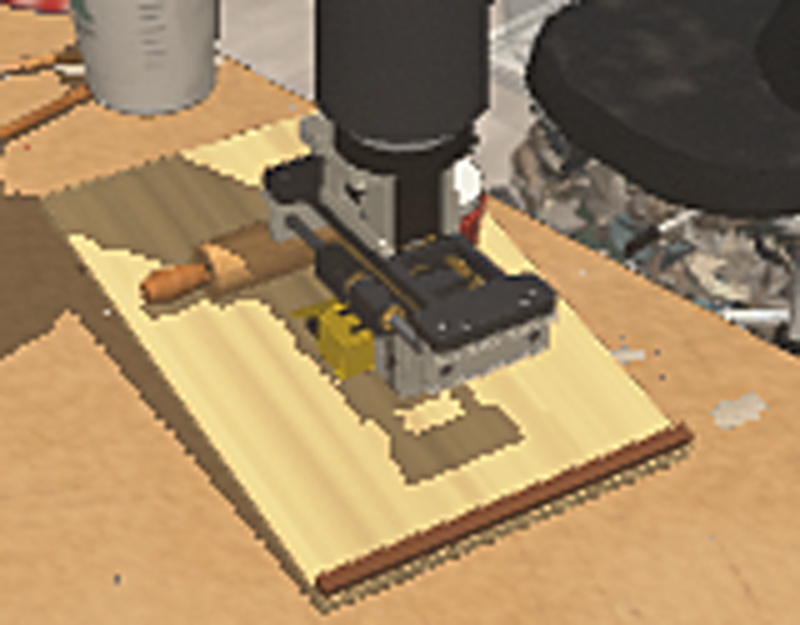

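The chock (at about (345,340)) is square, travelling uphill ahead of the finger, not yet at the roller; the jar is still up.

Run:
```python
from go import *
from scipy.optimize import least_squares
for uv in ((348,379),(375,368)):
    o=px((225,100),[uv]);x=least_squares(lambda x:(proj("scene",W([x[0],x[1],0]))-o).ravel(),[0,0]).x
    print(uv,(x*1e3).round(1))
```

```text
t 7.53 tcp [ 0.5504 -0.0018  0.0515] board [ -5.2 -66.2  22.2] yaw -13.7 F [-0.55 -1.28  2.35]
(348, 379) [-30.7 -42.8]
(375, 368) [-11.7 -42.3]
```

Call:
{"method": "send_rows", "body": {
  "steps": [
    {"dp": [0, -7, -1.2], "roll": 0, "jaw": 0},
    {"dp": [0, -13, -2.3], "roll": 0, "jaw": 0},
    {"dp": [0, -18, -3.2], "roll": 0, "jaw": 0},
    {"dp": [0, -20, -3.5], "roll": 0, "jaw": 0},
    {"dp": [0, -21, -3.7], "roll": 0, "jaw": 0}
  ]
}}

```text
time_s: 8.15
tcp_pos: [0.5551, 0.018, 0.055]
eef_rot: [180.0, 0.0, -13.7]
contact_force: [-1.3, -6.1, 5.3]
gripper_width: 0.0006
gripper_force: 3.4
```

Call:
{"method": "send_rows", "body": {
  "steps": [
    {"dp": [0, -1, -0.2], "roll": 0, "jaw": 0},
    {"dp": [0, -2, -0.4], "roll": 0, "jaw": 0}
  ]
}}

```text
time_s: 8.4
tcp_pos: [0.5555, 0.0199, 0.0553]
eef_rot: [180.0, 0.0, -13.7]
contact_force: [-1.1, -5.2, 4.4]
gripper_width: 0.0006
gripper_force: 3.2
```

Call:
{"method": "send_rows", "body": {
  "steps": [
    {"dp": [0, -1, -0.2], "roll": 0, "jaw": 0},
    {"dp": [0, -2, -0.4], "roll": 0, "jaw": 0}
  ]
}}

```text
time_s: 8.65
tcp_pos: [0.556, 0.0218, 0.0557]
eef_rot: [180.0, 0.0, -13.7]
contact_force: [-1.0, -5.4, 4.1]
gripper_width: 0.0006
gripper_force: 3.1
```

Call:
{"method": "send_rows", "body": {
  "steps": [
    {"dp": [0, -1, -0.2], "roll": 0, "jaw": 0}
  ]
}}

```text
time_s: 8.78
tcp_pos: [0.5562, 0.0228, 0.0559]
eef_rot: [180.0, 0.0, -13.7]
contact_force: [-1.7, -5.6, 4.4]
gripper_width: 0.0005
gripper_force: 3.0
```

Call:
{"method": "send_rows", "body": {
  "steps": [
    {"dp": [0, -1, -0.2], "roll": 0, "jaw": 0}
  ]
}}

```text
time_s: 8.9
tcp_pos: [0.5564, 0.0238, 0.0561]
eef_rot: [180.0, 0.0, -13.7]
contact_force: [-1.5, -5.5, 4.9]
gripper_width: 0.0004
gripper_force: 3.0
```

Call:
{"method": "send_rows", "body": {
  "steps": [
    {"dp": [0, -1, -0.2], "roll": 0, "jaw": 0}
  ]
}}

```text
time_s: 9.02
tcp_pos: [0.5567, 0.0248, 0.0563]
eef_rot: [180.0, 0.0, -13.7]
contact_force: [-1.3, -5.0, 3.7]
gripper_width: 0.0005
gripper_force: 2.9
```

Call:
{"method": "send_rows", "body": {
  "steps": [
    {"dp": [0, -1, -0.2], "roll": 0, "jaw": 0}
  ]
}}

```text
time_s: 9.15
tcp_pos: [0.5569, 0.0258, 0.0565]
eef_rot: [180.0, 0.0, -13.7]
contact_force: [-1.3, -4.9, 4.6]
gripper_width: 0.0
gripper_force: 2.8
```

Call:
{"method": "send_rows", "body": {
  "steps": [
    {"dp": [0, -1, -0.2], "roll": 0, "jaw": 0}
  ]
}}

```text
time_s: 9.28
tcp_pos: [0.5572, 0.0269, 0.0567]
eef_rot: [180.0, 0.0, -13.7]
contact_force: [-1.1, -4.8, 3.7]
gripper_width: 0.0005
gripper_force: 2.8
```

Run:
```python
from go import *
print("uphill push",-(R.T@st["contact_force"]).round(2))
```

```text
t 9.28 tcp [0.5572 0.0269 0.0567] board [ -5.5 -36.3  22.1] yaw -13.7 F [-1.09 -4.75  3.7 ]
uphill push [-0.08  4.16 -4.49]
```

Call:
{"method": "send_rows", "body": {
  "steps": [
    {"dp": [0, -1, -0.2], "roll": 0, "jaw": 0}
  ]
}}

```text
time_s: 9.4
tcp_pos: [0.5574, 0.0278, 0.0568]
eef_rot: [180.0, 0.0, -13.7]
contact_force: [-1.4, -8.2, 3.7]
gripper_width: 0.0002
gripper_force: 4.1
```

Call:
{"method": "send_rows", "body": {
  "steps": [
    {"dp": [0, -1, -0.2], "roll": 0, "jaw": 0}
  ]
}}

```text
time_s: 9.52
tcp_pos: [0.5574, 0.0284, 0.057]
eef_rot: [179.9, 0.0, -13.7]
contact_force: [-1.1, -8.5, 3.3]
gripper_width: 0.0005
gripper_force: 4.2
```

Call:
{"method": "send_rows", "body": {
  "steps": [
    {"dp": [0, -1, -0.2], "roll": 0, "jaw": 0}
  ]
}}

```text
time_s: 9.65
tcp_pos: [0.5575, 0.0292, 0.0571]
eef_rot: [179.9, 0.1, -13.8]
contact_force: [-1.7, -8.1, 3.8]
gripper_width: 0.0005
gripper_force: 4.3
```

```bash
cat > chk.py <<'E'
from go import *
print("uphill push",-(R.T@st["contact_force"]).round(2))
d1={n:r.capture(n) for n in("scene","top")};pickle.dump(d1,open("cn.pkl","wb"))
# shift of roller handles, with fixed board corner as reference
for n,name,P in(("scene","handle-",[-.1,.057,.0175]),("scene","corner-",[-.125,.18,0]),("top","handle+",[.11,.057,.0175]),("top","corner+",[.125,.18,0]),("top","handle-",[-.1,.057,.0175])):
    u,v=proj(n,W(P))[0].round().astype(int);s=11
    def lum(D,m): return cv2.resize(D[n]["image"][v-m:v+m,u-m:u+m],None,fx=8,fy=8,interpolation=cv2.INTER_CUBIC)
    a=lum(d,s);b=lum(d1,s+5);res=cv2.matchTemplate(b,a,cv2.TM_CCOEFF_NORMED);_,mx,_,l=cv2.minMaxLoc(res)
    e=proj(n,W(np.array(P)+[0,.01,0]))[0]-proj(n,W(P))[0]
    print(n,name,"shift px",np.array(l)/8-5,"score",round(mx,3),"px per 10mm uphill",e.round(2))
E
python3 chk.py
```

```text
t 9.65 tcp [0.5575 0.0292 0.0571] board [ -5.7 -33.9  22.1] yaw -13.8 F [-1.69 -8.11  3.75]
uphill push [-0.3   7.5  -5.13]
scene handle- shift px [-0.25  -0.125] score 0.825 px per 10mm uphill [-1.53 -2.1 ]
scene corner- shift px [-0.375  0.25 ] score 0.533 px per 10mm uphill [-1.36 -1.93]
top handle+ shift px [-4.625  5.   ] score 0.54 px per 10mm uphill [-3.54 -1.09]
top corner+ shift px [0. 0.] score 0.99 px per 10mm uphill [-3.62 -1.13]
top handle- shift px [-0.75  0.  ] score 0.982 px per 10mm uphill [-3.65 -0.99]
```

Call:
{"method": "send_rows", "body": {
  "steps": [
    {"dp": [0, -1, -0.2], "roll": 0, "jaw": 0},
    {"dp": [0, -2, -0.4], "roll": 0, "jaw": 0},
    {"dp": [0, -2.6, -0.5], "roll": 0, "jaw": 0},
    {"dp": [0, -2.6, -0.5], "roll": 0, "jaw": 0}
  ]
}}

```text
time_s: 10.25
tcp_pos: [0.558, 0.0317, 0.0576]
eef_rot: [179.9, 0.1, -13.7]
contact_force: [-1.7, -7.6, 4.8]
gripper_width: 0.0005
gripper_force: 4.1
```

```bash
python3 chk.py
```

```text
t 10.25 tcp [0.558  0.0317 0.0576] board [ -5.8 -31.3  22.2] yaw -13.7 F [-1.69 -7.64  4.82]
uphill push [-0.19  6.87 -6.1 ]
scene handle- shift px [-0.625 -0.625] score 0.814 px per 10mm uphill [-1.53 -2.1 ]
scene corner- shift px [-0.375  0.25 ] score 0.545 px per 10mm uphill [-1.36 -1.93]
top handle+ shift px [-5.   1.5] score 0.493 px per 10mm uphill [-3.54 -1.09]
top corner+ shift px [0. 0.] score 0.989 px per 10mm uphill [-3.62 -1.13]
top handle- shift px [-1.625 -0.25 ] score 0.975 px per 10mm uphill [-3.65 -0.99]
```

Call:
{"method": "send_rows", "body": {
  "steps": [
    {"dp": [0, 1, 0.1], "roll": 0, "jaw": 0},
    {"dp": [0, 3, 0.3], "roll": 0, "jaw": 0},
    {"dp": [0, 8, 1], "roll": 0, "jaw": 0},
    {"dp": [0, 20, 0], "roll": 0, "jaw": 0},
    {"dp": [0, 30, -10], "roll": 0, "jaw": 0}
  ]
}}

```text
time_s: 10.98
tcp_pos: [0.5507, 0.0022, 0.0675]
eef_rot: [180.0, 0.1, -13.8]
contact_force: [-0.8, 0.2, 0.4]
gripper_width: 0.0004
gripper_force: 0.0
```

```bash
python3 chk.py
```

```text
t 10.97 tcp [0.5507 0.0022 0.0675] board [ -5.9 -59.5  37.2] yaw -13.8 F [-0.77  0.24  0.43]
uphill push [ 0.8  -0.13 -0.41]
scene handle- shift px [-0.75 -0.75] score 0.724 px per 10mm uphill [-1.53 -2.1 ]
scene corner- shift px [-0.375  0.25 ] score 0.478 px per 10mm uphill [-1.36 -1.93]
top handle+ shift px [-5. -5.] score 0.177 px per 10mm uphill [-3.54 -1.09]
top corner+ shift px [0. 0.] score 0.991 px per 10mm uphill [-3.62 -1.13]
top handle- shift px [-1.625  0.25 ] score 0.918 px per 10mm uphill [-3.65 -0.99]
```

Call:
{"method": "send_rows", "body": {
  "steps": [
    {"dp": [0, 0, -50], "roll": 0.18, "jaw": 85},
    {"dp": [0, 0, -100], "roll": 0.36, "jaw": 85},
    {"dp": [0, 0, -110], "roll": 0.54, "jaw": 85},
    {"dp": [0, 0, -110], "roll": 0.72, "jaw": 85},
    {"dp": [0, 0, -110], "roll": 0.9, "jaw": 85}
  ]
}}

```text
time_s: 11.7
tcp_pos: [0.5516, 0.0032, 0.1785]
eef_rot: [-179.9, 0.0, -65.7]
contact_force: [0.8, 0.3, 0.5]
gripper_width: 0.0446
gripper_force: 0.0
```

Call:
{"method": "send_rows", "body": {
  "steps": [
    {"dp": [0, 0, 0], "roll": 0.18, "jaw": 85},
    {"dp": [0, 0, 0], "roll": 0.36, "jaw": 85},
    {"dp": [0, 0, 0], "roll": 0.54, "jaw": 85},
    {"dp": [0, 0, 0], "roll": 0.67, "jaw": 85},
    {"dp": [0, 0, 0], "roll": 0.67, "jaw": 85}
  ]
}}

```text
time_s: 12.32
tcp_pos: [0.5515, 0.0031, 0.178]
eef_rot: [-180.0, 0.0, -103.7]
contact_force: [1.2, 0.8, -0.1]
gripper_width: 0.0742
gripper_force: 0.0
```

Run:
```python
from go import *
b=np.degrees(q[3]);w=W([.0611,.0124,.05]);to([*w[:2],.16],b-90);to([*w[:2],.094],b-90)
```

```text
t 12.32 tcp [0.5515 0.0031 0.178 ] board [ -5.3 -39.3 145.9] yaw -103.7 F [ 1.24  0.84 -0.14]
[0.6321 0.0528 0.16  ] dp [-67.3 -66.6  18.1] roll 0.003
[0.6321 0.0528 0.094 ] dp [-67.3 -66.6  84.1] roll 0.003
```

Call:
{"method": "send_rows", "body": {
  "steps": [
    {"dp": [-30, -30, 5], "roll": 0, "jaw": 85},
    {"dp": [-60, -60, 10], "roll": 0, "jaw": 85},
    {"dp": [-67.3, -66.6, 18], "roll": 0.003, "jaw": 85},
    {"dp": [-67.3, -66.6, 35], "roll": 0.003, "jaw": 85},
    {"dp": [-67.3, -66.6, 45], "roll": 0.003, "jaw": 85}
  ]
}}

```text
time_s: 12.95
tcp_pos: [0.6305, 0.0521, 0.1311]
eef_rot: [179.9, -0.1, -103.8]
contact_force: [-1.3, 0.8, 0.1]
gripper_width: 0.0743
gripper_force: 0.0
```

Run:
```python
from go import *
b=np.degrees(q[3]);w=W([.0611,.0124,.05]);to([*w[:2],.094],b-90)
im=r.capture("scene")["image"];cv2.imwrite("pics/t7.png",cv2.resize(im[85:225,225:385],None,fx=4,fy=4,interpolation=cv2.INTER_CUBIC))
```

```text
t 12.95 tcp [0.6305 0.0521 0.1311] board [59.7 18.  88.2] yaw -103.8 F [-1.29  0.79  0.15]
[0.6321 0.0528 0.094 ] dp [-1.1 -1.5 37.1] roll -0.0
```

View pics/t7.png

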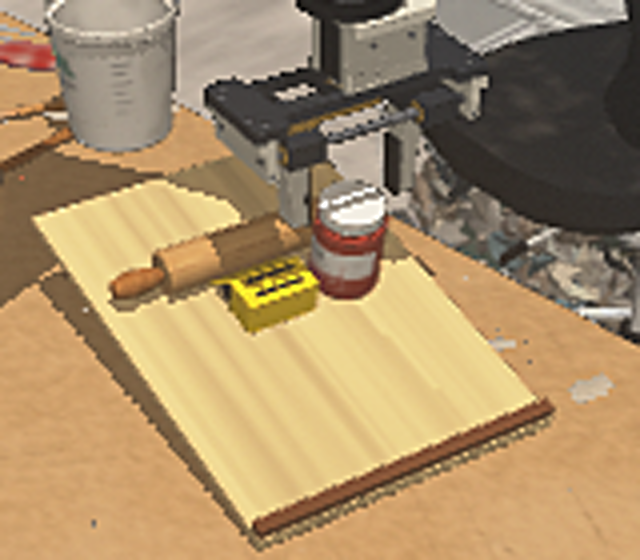

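The chock rests square against the roller at (270,290), the jar stands at (348,240) beside it, with the fingers straddling it. Descending and gripping.

Call:
{"method": "send_rows", "body": {
  "steps": [
    {"dp": [-1.1, -1.5, 12], "roll": 0, "jaw": 85},
    {"dp": [-1.1, -1.5, 25], "roll": 0, "jaw": 85},
    {"dp": [-1.1, -1.5, 34], "roll": 0, "jaw": 85},
    {"dp": [-1.1, -1.5, 37], "roll": 0, "jaw": 85},
    {"dp": [-1.1, -1.5, 37], "roll": 0, "jaw": 85}
  ]
}}

```text
time_s: 13.62
tcp_pos: [0.6339, 0.0534, 0.0956]
eef_rot: [180.0, -0.0, -103.9]
contact_force: [0.5, -0.6, -0.2]
gripper_width: 0.0745
gripper_force: 0.0
```

Call:
{"method": "send_rows", "body": {
  "newtons": 15,
  "steps": [
    {"dp": [0, 0, 0], "roll": 0, "jaw": 55},
    {"dp": [0, 0, 0], "roll": 0, "jaw": 55},
    {"dp": [0, 0, 0], "roll": 0, "jaw": 55},
    {"dp": [0, 0, 0], "roll": 0, "jaw": 55}
  ]
}}

```text
time_s: 14.12
tcp_pos: [0.6336, 0.0535, 0.096]
eef_rot: [180.0, -0.0, -103.9]
contact_force: [-2.8, 0.3, 4.8]
gripper_width: 0.0546
gripper_force: 15.0
```

Call:
{"method": "send_rows", "body": {
  "newtons": 25,
  "steps": [
    {"dp": [0, 0, 0], "roll": 0, "jaw": 50},
    {"dp": [0, 0, 0], "roll": 0, "jaw": 50},
    {"dp": [0.5, 0, -4], "roll": 0, "jaw": 50},
    {"dp": [2, 0, -12], "roll": 0, "jaw": 50},
    {"dp": [4, 0, -20], "roll": 0, "jaw": 50}
  ]
}}

```text
time_s: 14.75
tcp_pos: [0.633, 0.0495, 0.1161]
eef_rot: [180.0, -0.0, -103.9]
contact_force: [0.1, 0.3, -3.4]
gripper_width: 0.0544
gripper_force: 25.0
```

Call:
{"method": "send_rows", "body": {
  "steps": [
    {"dp": [3, 0, -20], "roll": 0, "jaw": 50},
    {"dp": [5, 0, -50], "roll": 0, "jaw": 50},
    {"dp": [5, 0, -70], "roll": 0, "jaw": 50},
    {"dp": [5, 0, -80], "roll": 0, "jaw": 50},
    {"dp": [5, 0, -80], "roll": 0, "jaw": 50}
  ]
}}

```text
time_s: 15.38
tcp_pos: [0.6319, 0.0448, 0.1963]
eef_rot: [-179.9, 0.0, -103.9]
contact_force: [-0.2, 0.3, -3.8]
gripper_width: 0.0542
gripper_force: 25.0
```

```bash
python3 chk.py
python3 - <<'E'
from go import *
im=r.capture("top")["image"];cv2.imwrite("pics/t8.png",im)
hsv=cv2.cvtColor(r.capture("scene")["image"],cv2.COLOR_BGR2HSV)
M=cv2.inRange(hsv,(0,120,60),(6,255,200))|cv2.inRange(hsv,(174,120,60),(180,255,200))
n,l,s,c=cv2.connectedComponentsWithStats(M);print([(s[i].tolist(),c[i].round(1).tolist()) for i in range(1,n) if s[i][4]>40])
b=np.degrees(q[3]);to([m[0],m[1],.18],b-90)
E
```

```text
t 15.38 tcp [0.6319 0.0448 0.1963] board [ 62.8  22.7 153.5] yaw -103.9 F [-0.21  0.34 -3.79]
uphill push [0.28 0.38 3.78]
scene handle- shift px [-0.625 -0.875] score 0.959 px per 10mm uphill [-1.53 -2.1 ]
scene corner- shift px [-0.375  0.   ] score 0.711 px per 10mm uphill [-1.36 -1.93]
top handle+ shift px [-5.     3.875] score 0.258 px per 10mm uphill [-3.54 -1.09]
top corner+ shift px [1.625 1.625] score 0.557 px per 10mm uphill [-3.62 -1.13]
top handle- shift px [-1.625 -0.25 ] score 0.978 px per 10mm uphill [-3.65 -0.99]
t 15.47 tcp [0.6312 0.0447 0.1948] board [ 62.1  22.2 152.1] yaw -103.9 F [-0.07  0.28 -3.61]
[([224, 95, 15, 7, 62], [231.3, 98.1]), ([307, 111, 18, 10, 89], [315.4, 117.2]), ([304, 122, 18, 12, 85], [312.7, 129.3]), ([468, 228, 53, 93, 1012], [495.6, 264.8]), ([488, 266, 18, 44, 226], [497.0, 294.7]), ([385, 296, 13, 62, 182], [390.9, 323.1]), ([470, 324, 5, 10, 41], [472.0, 328.9]), ([394, 341, 13, 18, 92], [400.4, 349.7]), ([438, 348, 24, 48, 169], [450.0, 373.2]), ([430, 363, 9, 32, 117], [433.8, 378.1]), ([408, 384, 8, 16, 53], [411.8, 392.6]), ([348, 394, 24, 6, 89], [359.7, 397.3])]
[ 0.4479 -0.322   0.18  ] dp [399.9  90.   15.1] roll -0.001
```

Run:
```python
from go import *
for n,uv,z in(("lump L",(382,280),.03),("lump C",(408,287),.03),("lump top",(408,260),.06),("orange",(291,254),.03),("brown bottle base",(440,250),.0),("tile",(340,320),0)):
    print(n,ray("scene",uv,z).round(3))
im=r.capture("top")["image"];cv2.imwrite("pics/t9.png",im)
b=np.degrees(q[3]);to([.4475,-.328,.18],b-90)
```

```text
t 15.57 tcp [0.6311 0.0446 0.1946] board [ 62.1  22.1 151.9] yaw -103.9 F [-0.81  0.09 -3.84]
lump L [ 0.405 -0.389  0.03 ]
lump C [ 0.43  -0.443  0.03 ]
lump top [ 0.472 -0.409  0.06 ]
orange [ 0.314 -0.182  0.03 ]
brown bottle base [ 0.606 -0.427 -0.   ]
tile [ 0.275 -0.376  0.   ]
[ 0.4475 -0.328   0.18  ] dp [405.8  88.9  15.1] roll -0.001
```

Call:
{"method": "send_rows", "body": {
  "steps": [
    {"dp": [30, 7, 0], "roll": 0, "jaw": 50},
    {"dp": [75, 16, 0], "roll": 0, "jaw": 50},
    {"dp": [125, 27, 0], "roll": 0, "jaw": 50},
    {"dp": [175, 38, 0], "roll": 0, "jaw": 50},
    {"dp": [220, 48, 0], "roll": 0, "jaw": 50}
  ]
}}

```text
time_s: 16.25
tcp_pos: [0.5306, -0.1593, 0.1956]
eef_rot: [180.0, -0.0, -103.9]
contact_force: [0.2, -0.1, -3.6]
gripper_width: 0.0546
gripper_force: 25.0
```

Call:
{"method": "send_rows", "body": {
  "steps": [
    {"dp": [50, 11, 0], "roll": 0, "jaw": 50},
    {"dp": [95, 21, 0], "roll": 0, "jaw": 50},
    {"dp": [135, 30, 0], "roll": 0, "jaw": 50},
    {"dp": [165, 37, 0], "roll": 0, "jaw": 50},
    {"dp": [180, 41, 0], "roll": 0, "jaw": 50}
  ]
}}

```text
time_s: 16.88
tcp_pos: [0.4477, -0.3237, 0.1955]
eef_rot: [180.0, 0.0, -104.0]
contact_force: [0.5, -0.4, -3.8]
gripper_width: 0.0546
gripper_force: 25.0
```

Run:
```python
from go import *
b=np.degrees(q[3]);to([.4475,-.326,.085],b-90);to([.4475,-.326,.063],b-90)
```

```text
t 16.88 tcp [ 0.4477 -0.3237  0.1955] board [ -27.9 -373.2  222.5] yaw -104.0 F [ 0.5  -0.35 -3.77]
[ 0.4475 -0.326   0.085 ] dp [  2.3  -0.4 110.5] roll -0.002
[ 0.4475 -0.326   0.063 ] dp [  2.3  -0.4 132.5] roll -0.002
```

Call:
{"method": "send_rows", "body": {
  "steps": [
    {"dp": [2, 0, 30], "roll": 0, "jaw": 50},
    {"dp": [2, 0, 65], "roll": 0, "jaw": 50},
    {"dp": [2, 0, 95], "roll": 0, "jaw": 50},
    {"dp": [2, 0, 115], "roll": 0, "jaw": 50},
    {"dp": [2, 0, 124], "roll": 0, "jaw": 50}
  ]
}}

```text
time_s: 17.5
tcp_pos: [0.4481, -0.3239, 0.0705]
eef_rot: [179.9, 0.0, -103.9]
contact_force: [0.6, 0.1, -2.3]
gripper_width: 0.0545
gripper_force: 25.0
```

Call:
{"method": "send_rows", "body": {
  "steps": [
    {"dp": [0, 0, 3], "roll": 0, "jaw": 50},
    {"dp": [0, 0, 5], "roll": 0, "jaw": 50},
    {"dp": [0, 0, 6], "roll": 0, "jaw": 50},
    {"dp": [0, 0, 6], "roll": 0, "jaw": 50}
  ]
}}

```text
time_s: 18.0
tcp_pos: [0.4492, -0.3243, 0.0662]
eef_rot: [-180.0, -0.0, -103.9]
contact_force: [0.4, 0.4, -3.8]
gripper_width: 0.0541
gripper_force: 25.0
```

Call:
{"method": "send_rows", "body": {
  "steps": [
    {"dp": [0, 0, 1.5], "roll": 0, "jaw": 50},
    {"dp": [0, 0, 3], "roll": 0, "jaw": 50},
    {"dp": [0, 0, 3], "roll": 0, "jaw": 50}
  ]
}}

```text
time_s: 18.38
tcp_pos: [0.4488, -0.3242, 0.0626]
eef_rot: [180.0, 0.0, -103.9]
contact_force: [0.1, 1.1, -3.3]
gripper_width: 0.0548
gripper_force: 25.0
```

Call:
{"method": "send_rows", "body": {
  "steps": [
    {"dp": [0, 0, 1], "roll": 0, "jaw": 50},
    {"dp": [0, 0, 1.5], "roll": 0, "jaw": 50},
    {"dp": [0, 0, 1.5], "roll": 0, "jaw": 50}
  ]
}}

```text
time_s: 18.75
tcp_pos: [0.4489, -0.3242, 0.0612]
eef_rot: [180.0, 0.0, -103.9]
contact_force: [-0.1, -0.2, -2.9]
gripper_width: 0.0546
gripper_force: 25.0
```

Call:
{"method": "send_rows", "body": {
  "newtons": 7,
  "steps": [
    {"dp": [0, 0, 0], "roll": 0, "jaw": 50},
    {"dp": [0, 0, 1], "roll": 0, "jaw": 50},
    {"dp": [0, 0, 2], "roll": 0, "jaw": 50},
    {"dp": [0, 0, 2], "roll": 0, "jaw": 50}
  ]
}}

```text
time_s: 19.25
tcp_pos: [0.4489, -0.3242, 0.0591]
eef_rot: [180.0, 0.0, -103.9]
contact_force: [0.3, -0.1, -3.0]
gripper_width: 0.0547
gripper_force: 7.0
```

Call:
{"method": "send_rows", "body": {
  "newtons": 4,
  "steps": [
    {"dp": [0, 0, 0], "roll": 0, "jaw": 50},
    {"dp": [0, 0, 1], "roll": 0, "jaw": 50},
    {"dp": [0, 0, 2], "roll": 0, "jaw": 50},
    {"dp": [0, 0, 2], "roll": 0, "jaw": 50}
  ]
}}

```text
time_s: 19.75
tcp_pos: [0.4495, -0.3243, 0.0578]
eef_rot: [-179.9, -0.0, -103.8]
contact_force: [-0.5, 2.8, 4.3]
gripper_width: 0.0549
gripper_force: 4.0
```

Call:
{"method": "send_rows", "body": {
  "steps": [
    {"dp": [0, 0, 0], "roll": 0, "jaw": 64},
    {"dp": [0, 0, 0], "roll": 0, "jaw": 70},
    {"dp": [0, 0, 0], "roll": 0, "jaw": 100},
    {"dp": [0, 0, 0], "roll": 0, "jaw": 100},
    {"dp": [0, 0, 0], "roll": 0, "jaw": 100}
  ]
}}

```text
time_s: 20.38
tcp_pos: [0.4489, -0.3242, 0.0572]
eef_rot: [180.0, -0.0, -103.9]
contact_force: [1.0, -0.1, 0.7]
gripper_width: 0.0848
gripper_force: 0.0
```

Call:
{"method": "send_rows", "body": {
  "steps": [
    {"dp": [0, 0, -10], "roll": 0, "jaw": 100},
    {"dp": [0, 0, -40], "roll": 0, "jaw": 100},
    {"dp": [0, 0, -90], "roll": 0, "jaw": 100},
    {"dp": [0, 0, -140], "roll": 0, "jaw": 100},
    {"dp": [0, 0, -180], "roll": 0, "jaw": 100}
  ]
}}

```text
time_s: 21.0
tcp_pos: [0.4491, -0.3244, 0.2405]
eef_rot: [-179.9, -0.0, -103.9]
contact_force: [0.0, 0.2, -0.1]
gripper_width: 0.0874
gripper_force: 0.0
```

```bash
python3 chk.py
python3 - <<'E'
from go import *
d1=pickle.load(open("cn.pkl","rb"));im=d1["scene"]["image"][190:300,320:420];d["scene"]=d1["scene"]
hsv=cv2.cvtColor(im,cv2.COLOR_BGR2HSV)
M=cv2.inRange(hsv,(0,130,40),(6,255,220))|cv2.inRange(hsv,(174,130,40),(180,255,220))
ys,xs=np.where(M);print("red",xs.min()+320,xs.max()+320,ys.min()+190,ys.max()+190,len(xs))
print("rect",cv2.minAreaRect(np.c_[xs,ys].astype(np.float32)))
J=np.array([m[0],m[1]]);print("expected upright base/top px at mat centre",proj("scene",[[*J,.004],[*J,.082]]).round(1).tolist())
E
```

```text
t 21.0 tcp [ 0.4491 -0.3244  0.2405] board [ -26.4 -365.7  266.8] yaw -103.9 F [ 0.03  0.19 -0.08]
uphill push [ 0.01 -0.17  0.11]
scene handle- shift px [-0.625 -0.875] score 0.959 px per 10mm uphill [-1.53 -2.1 ]
scene corner- shift px [0. 0.] score 0.997 px per 10mm uphill [-1.36 -1.93]
top handle+ shift px [-1.5   -0.375] score 0.965 px per 10mm uphill [-3.54 -1.09]
top corner+ shift px [0. 0.] score 0.997 px per 10mm uphill [-3.62 -1.13]
top handle- shift px [-1.625 -0.375] score 0.951 px per 10mm uphill [-3.65 -0.99]
t 21.1 tcp [ 0.451  -0.3254  0.2433] board [ -24.3 -365.7  269.8] yaw -103.8 F [ 0.1  -0.14 -1.12]
red 347 396 241 299 228
rect ((58.741477966308594, 77.83261108398438), (52.835792541503906, 49.10093307495117), 18.886085510253906)
expected upright base/top px at mat centre [[369.6, 261.4], [372.7, 239.7]]
```

Run:
```python
from h import *
d1=pickle.load(open("cn.pkl","rb"))["scene"]["image"]
hsv=cv2.cvtColor(d1[205:285:2,348:400:2],cv2.COLOR_BGR2HSV)
for row in hsv: print("".join("R" if (h<8 or h>172) and s>130 else "W" if s<45 and v>150 else "k" if v<60 else "." for h,s,v in row))
q,ro,j,k,m=pickle.load(open("fit.pkl","rb"))
print(proj("scene",[[.4495,-.316,.082],[.4495,-.316,.004]]))
```

```text
..........................
..........................
..........................
..........................
..........................
..........................
..........................
..........................
..........................
..........................
..........................
..........................
..........................
..........................
.........WWWWWW...........
........WWWWWWWWW.........
.......WWWWWWWWWW.........
.......WWWWWWWWWWW........
......RWWWWWWWWWWW........
......R.WWWWWWWWWR........
......R...WWWWWWWR........
......RR.WWWWWWW..........
......RRRR.WWWWRR.........
.......RRRRRRRRRR.........
........RRRRRRRRR.........
........WWRRRR.WR.........
........WWWWWWWW..........
.........WW.WWW...........
......RR..WWWW.R........WW
......RRR.RRRRRR.......WW.
.......RRRRRRRR.......W.W.
.........RRRR........W.W..
....................WWWWWW
...................W....W.
...................W..WW.W
..................W..WWWW.
.................W...WWWW.
.................WW.WWWWW.
..................WWWWWW.W
.................WWWWWWWWk
[[371.1182908  238.03010245]
 [368.09187331 259.73045122]]
```

```bash
python3 -c "
from plant import r
print(r.close_job())"
```

```text
the job is handed in; nothing more can be done
None
```

The job is handed in: the jar stands upright at about the centre of the cork mat and the chock alone holds the roller, about 4 mm uphill of its start, by my last camera check. I did not re-measure the cup, but the arm never went near it; no verdict came back.

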